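Refit and lock the filter cover of a bench extraction unit

TASK

The filter of the small bench extraction unit has just been changed. Put the loose aluminium cover back over the collar of its filter well until it sits fully home, then feel for the slot below with its wing-head stud, push the stud in against the spring as far as it goes, turn it a quarter turn clockwise (seen from above) and let it spring back into its notch, so that the cover is locked. Do not force anything, and leave the small things on the bench standing and lying where they are.

Things in the scene. Friction and masses are not known exactly. Their poses are not given: they have to be found in the camera images.
- unit: Grey bench extraction unit, fixed; housing 160 (x) x 184 (y) mm, top 72 mm above the bench. Origin: centre of its underside; z up; -x is the front (louvres, rocker, knob standing out 13 mm); a hose spigot stands out 36 mm at +x. Centred on its top an upright collar, outside 84 (x) x 110 (y) mm, 24 mm high, with a round black seal bead on its rim, rings the filter well.
- unit_seat (a point): Centre of the collar's rim, 96 mm above the bench; axes as the unit's. cover_seat must come to lie here, the cover's long side along the collar's (either way round).
- unit_slot (a point): Centre of the upper face of the round steel receptacle (41 mm) in the bridge across the well, 7 mm below unit_seat; axes as the unit's. It floats: it sits turned up to 0.36 rad either way from square, unreported (look or feel), drag 0.2 N m. Its entry slot, 36 x 8.8 mm, lies along x when square; under it, square to the slot, a locking groove 9 mm wide, 2.5 mm deep, and stops just past it.
- cover_mid (a point): Middle of the loose aluminium cover (0.2 kg), an inverted shallow pan with its stud in the centre, at first lying on its rim on the bench. Outside 92 (x) x 118 (y) x 25 mm; inside 87 x 113, 22 mm deep: 1.5 mm play all round the collar. This point is 11 mm above the rim's lower edge; x along the short side, y the long side, z up. Same either way round. Best lifted by the stud's wing.
- cover_seat (a point): Middle of the underside of the cover's top plate, 22 mm above its rim's lower edge; axes as the cover's. The plate rests on the collar's seal bead when home; the rim then ends 2 mm above the housing.
- stud_grip (a point): Centre of the stud's wing: black bar 42 mm long (this frame's x), 10 mm thick (y), 22 mm tall. Stud out: 33 mm above cover_seat, 55 mm above the bench at the start; sinks as the stud is pushed. Under the wing a 38 mm round flange, upper face 11 mm below this point: fingertips may push on it beside the wing. Below the cover the shank has a cross pin, 6 mm thick, 31 mm long, parallel to the wing.
- stud (a joint): Turn of the stud in the cover, rad. 0: wing along the cover's short side (stroke marks); grows clockwise from above; 1.57: wing along the long side (dots). The cross pin enters the slot only within about 0.1 rad of the slot's own direction and locks 1.57 on from that, so about 1.2 to 1.95. Limits -0.6 and 2.15. Starts between 0.15 and 0.8; drag 0.03 N m.
- stud_press (a joint): How far the stud is in, m: 0 out, 0.0135 its stop (firm rubber, about 18 N per mm). Spring: 3.6 N at first, 0.6 N more per mm. Cover home: off the slot the pin lands on the receptacle at 0.0005; through the slot it clears its underside, and can turn, only from 0.0125; once turned the push may ease; in line with the groove it springs up, to 0.010: locked. A coarse reading: feel for the stop.
- marker: Bystander: marker pen, 17 x 131 x 18 mm, lying between the unit and the cover; origin at the middle of its underside. To be left alone.
- mini_beaker: Bystander: 25 ml glass beaker, 42 mm across, 46 mm tall, behind the work; origin at the centre of its foot. To be left alone.
- dropper_bottle: Bystander: brown dropper bottle, 36 mm across, 103 mm tall, behind the work; origin at the centre of its foot. To be left alone.
There are look-alikes about, which are no part of the job. Leave any green or purple look-alike of the part that bears cover_mid alone.

How it is judged:
At the end, for the whole second after the job is handed in: The cover sits flat on the unit's collar (centre within 4 mm, plate on the seal within 1.5 mm, sides along the unit's within 3.4 degrees); the stud is a quarter turn clockwise (joint past 1.0 rad, as the receptacle floats) and has sprung back into its notch (8.5 to 11.5 mm in), at rest (horizontal distance between cover_seat and unit_seat below 0.004 m and z of cover_seat in the frame of unit_seat between -0.002 and 0.0015 m and angle between the x axis of cover_seat and the x axis of unit, either way round below 0.06 rad and value of joint stud above 1 rad and value of joint stud_press between 0.0085 and 0.0115 m and angular speed of cover below 0.05 rad/s); the robot touches nothing.
It fails at once if the cover or its stud is pressed or wrenched against the unit with more than 40 N (contact force between cover and unit above 40 N).
It fails at once if the marker is pushed away by more than 3 cm (distance of marker from where it was at the start of the episode above 0.03 m).
It fails at once if the beaker or the dropper bottle is moved by more than 2 cm or knocked over (distance of any of mini_beaker, dropper_bottle from where it was at the start of the episode above 0.02 m or angle between any of mini_beaker, dropper_bottle's own z axis and vertical above 0.3 rad).
It also fails if it takes over 72 s, if anything falls off the work surface, if the arm or the gripper's body presses on something with over 40 N, if the wrist force passes 120 N, or if a joint passes its speed limit or range.

ROBOT

A 7-joint arm with a two-finger parallel gripper is mounted at the origin on a cart in front of the work surface, level with it; the furniture and walls round the work are solid. World frame = base frame: x ahead of the robot, y to its left, z up, the work surface at z = 0. Lengths are in m, angles in rad, forces in N, time in s.
With the tool pointing down it reaches from about 0.425 to 0.875 m from the base axis. Payload 4.7 kg.
Tool frame: the origin (TCP) lies at the centre of the arm's flange, where the gripper is bolted on; the fingertips stand 182 mm ahead of it and the grasp point (between the pads) lies 164 mm ahead of it; x points along the fingers, y is the direction in which the jaws open and shut, and the axes are right-handed (so a half turn about x gives the same grasp; the last joint's range is limited). The gripper opens to 87 mm and grips with 3 to 60 N. Pads are 19 mm wide; open, the fingers measure 117 mm over their backs; the gripper's body (75 mm by 190 mm) begins 51 mm behind the grasp point.
Start: joints at [1.351, 0.321, -0.07, 1.45, 0.023, 1.371, -0.057], TCP at [0.151, -0.632, 0.405] pointing down, gripper open.
Joint ranges: [-2.86, 2.86], [-0.3, 2.09], [-1.38, 1.24], [0.06, 2.45], [-1.56, 4.7], [0.09, 2.05], [-2.69, 2.69]. Speed limits (rad/s): [2.57, 2.57, 3.14, 3.14, 3.14, 3.14, 3.14].

INTERFACE

Orientations are given as a rotation vector (axis times angle).
In Python, from bench import ctrl gives the robot as it stands.
- The arm moves only by the shell command python3 -m crank 'ROWS' [FORCE]. ROWS is JSON, one flat list of numbers, 7 for each row, row after row: the shift along the tool's x, y, z in mm, then the turn, a rotation vector about the tool's x, y, z in rad, then the finger opening in mm, from 0 to 87. A call has exactly 5 rows; each row shifts and turns the commanded pose from where the row before left it, along the tool's axes as they then stand; what a row does not reach is not made up. A row lasts 1/8 s, in which the tool goes at most 62.5 mm and 10.7 degrees, less where a joint would pass 70% of its speed; a pose out of reach is approached as far as the arm can. A call with a gripper value outside its range is refused whole. The fingers move at their own pace and stop on an object; FORCE is the grip in N (left out, the last holds). Time passes only in rows, so rows that do not move let the fingers close, or fill a call up. It gives the time, the measured TCP pose, the force and the opening at its end, in the units of the state.
- ctrl.get_state(): the state, without advancing time (a new reading comes with each control period).
- ctrl.get_image(name): name is "scene" or "top"; returns the picture (384x512x3 uint8, red, green, blue); there is no depth.
- ctrl.camera_params(name): a dict with "K" (3x3 intrinsics, pixels), "world_to_cam" (4x4, takes a point from world to camera coordinates). Camera axes: x right, y down, z forward; pixel columns grow to the right and rows downward; lengths in m; the calibration is good to about 2 mm. A picture is of the moment at which its call begins. camera_params takes no time and is no camera call.
- ctrl.close_job(): hands the job in, once; it reports no verdict.
Trained networks look in the newest picture that a camera, given by its name, has taken for a name from the list of things; names that differ only in an ending like _2 or _b are one class to them, and where a whole thing is asked for, a point or a joint stands for the part that bears it (a point fixed in the world has none). Each returns a list of dicts, best first, with "confidence" (0 to 1); they miss things now and then, are a little off and sometimes report something else, mostly with a low value. They report only what shows in the picture. A call takes as long as a camera call. They do not tell look-alikes from the thing itself.
- ctrl.regions_of(camera, target): "region" (384x512 bool, what is visible of it) and "at" ([column, row] in pixels, amid what is visible of it).
- ctrl.mark_of(camera, target): "at" ([column, row] in pixels: a listed point, or the origin of a listed thing).
The state is a dict: "time": time; "joint_positions": joint angles; "qd": joint speeds; "joint_torque": joint torques, N m; "position": TCP position; "tool_rot": TCP orientation; "ft_force": force on the tool from outside, world axes, zero at the start; "torque": the same for the moment, N m; "grip_width": opening from 0.0 (shut) to 1.0 (fully open).
Only numpy, scipy, OpenCV 4.12 (cv2) and the standard library are available. Lean on these libraries where they do the work, as an engineer would, in place of code of your own. Each camera call takes 0.05 s, during which the arm holds its last target.

## Working session

There is one attempt and no reset: what is moved stays moved. The work goes in short steps, Python scripts to look and compute and a shell command to move; the robot and the scene stay as the last step left them, time stands still between calls to the robot, and variables do not carry over. Pictures are saved under pics/ and viewed, and the job is handed in when it is done.

```bash
ls; mkdir -p pics
python3 - <<'E'
from bench import ctrl
import cv2
s=ctrl.get_state()
for k,v in s.items(): print(k,v)
for c in("scene","top"):
    im=ctrl.get_image(c); cv2.imwrite(f"pics/{c}0.png",cv2.resize(im[:,:,::-1],(800,600)))
    p=ctrl.camera_params(c); print(c,p)
for c in("scene","top"):
    for t in("unit_seat","unit_slot","cover_mid","stud_grip","marker","mini_beaker","dropper_bottle","unit","cover_seat"):
        print(c,t,[(round(d["confidence"],2),[round(float(x),1) for x in d["at"]]) for d in ctrl.mark_of(c,t)])
E
```

```text
pics
time 0.0
joint_positions [ 1.3511186   0.3218276  -0.07004934  1.45168891  0.02262075  1.37076585
 -0.05692223]
qd [ 0.0010214  -0.00190965 -0.00141977 -0.00022758  0.00080474 -0.00067957
  0.0002676 ]
joint_torque [ 9.58043483e-05 -4.91291177e+01 -4.03586654e-01 -3.12522483e+01
 -6.38216618e-02  4.37113491e-02  1.62532306e-04]
position [ 0.15047384 -0.63213419  0.40365093]
tool_rot [ 2.09793049  0.24834558 -2.09866893]
ft_force [ 1.32895772 -0.29976661  0.26421658]
torque [ 0.03626634 -0.02055482  0.03019272]
grip_width 1.0016611960924107
scene {'K': array([[364.78931065,   0.        , 263.46912045],
       [  0.        , 364.78931065, 196.6534129 ],
       [  0.        ,   0.        ,   1.        ]]), 'world_to_cam': array([[-0.88393515, -0.46757801, -0.00542675,  0.51691439],
       [-0.22226815,  0.43034176, -0.87487304,  0.1749328 ],
       [ 0.41140675, -0.77212484, -0.48432191,  0.75994676],
       [ 0.        ,  0.        ,  0.        ,  1.        ]])}
top {'K': array([[375.02821685,   0.        , 258.86668049],
       [  0.        , 375.02821685, 192.99644001],
       [
[... 685 characters left out ...]
 203.9])]
scene dropper_bottle [(0.85, [204.7, 214.7])]
scene unit [(0.7, [315.5, 194.3]), (0.53, [241.9, 205.3])]
scene cover_seat [(0.86, [346.0, 233.5]), (0.77, [310.1, 325.5]), (0.6, [260.8, 242.4]), (0.57, [262.5, 258.1])]
top unit_seat [(0.96, [363.0, 212.3])]
top unit_slot [(0.86, [361.1, 211.4])]
top cover_mid [(0.94, [278.5, 271.6]), (0.86, [213.3, 225.7]), (0.72, [161.0, 283.2])]
top stud_grip [(0.78, [278.0, 271.9]), (0.64, [151.5, 280.0]), (0.47, [208.4, 219.7])]
top marker [(0.61, [283.1, 224.1])]
top mini_beaker []
top dropper_bottle [(0.53, [249.6, 134.1])]
top unit [(0.57, [352.9, 215.0])]
top cover_seat [(0.87, [275.8, 274.5]), (0.86, [159.6, 281.7]), (0.63, [213.6, 221.2])]
```

View pics/scene0.png

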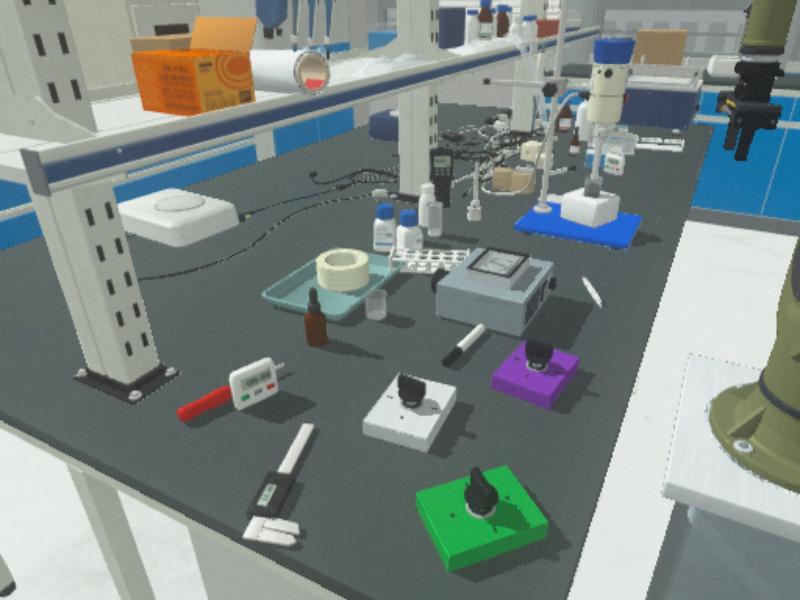

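View pics/top0.png

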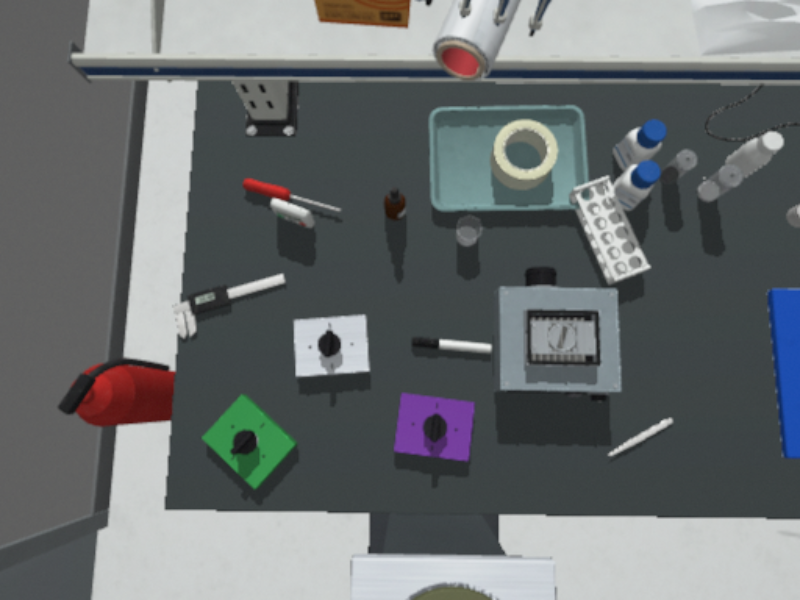

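The aluminium cover is the silver one: top about (213,222), scene about (262,262) in native pixels. Green and purple are decoys. The unit is at top (360,215). Next I'll zoom in and measure.

```bash
cat > h.py <<'E'
import numpy as np, cv2
from bench import ctrl
P={c:ctrl.camera_params(c) for c in("scene","top")}
def proj(c,X):
    X=np.atleast_2d(X); p=P[c]; W=p["world_to_cam"]; x=(W[:3,:3]@X.T+W[:3,3:]); u=p["K"]@x; return (u[:2]/u[2]).T
def ray(c,uv):
    p=P[c]; W=p["world_to_cam"]; R=W[:3,:3]; o=-R.T@W[:3,3]; d=R.T@np.linalg.inv(p["K"])@np.array([uv[0],uv[1],1.]); return o,d
def atz(c,uv,z):
    o,d=ray(c,uv); return o+d*(z-o[2])/d[2]
def tri(u1,u2):
    A=[];b=[]
    for c,u in(("scene",u1),("top",u2)):
        o,d=ray(c,u); d=d/np.linalg.norm(d); M=np.eye(3)-np.outer(d,d); A.append(M);b.append(M@o)
    return np.linalg.lstsq(np.vstack(A),np.hstack(b),rcond=None)[0]
E
python3 - <<'E'
from h import *
from bench import ctrl
np.set_printoptions(precision=4,suppress=True)
im=ctrl.get_image("top")
def crop(u0,v0,u1,v1,k,n): cv2.imwrite(n,cv2.resize(im[v0:v1,u0:u1,::-1],None,fx=k,fy=k,interpolation=cv2.INTER_CUBIC))
crop(180,195,245,250,10,"pics/tc.png"); crop(310,175,405,260,8,"pics/tu.png")
r=ctrl.regions_of("top","cover_mid")
for d in r:
    m=d["region"].astype(np.uint8); q=cv2.minAreaRect(cv2.findNonZero(m)); print(d["confidence"],d["at"],q)
for d in ctrl.regions_of("top","unit"):
    m=d["region"].astype(np.uint8); q=cv2.minAreaRect(cv2.findNonZero(m)); print("unit",d["confidence"],d["at"],q)
print("seat",tri([317.1,169.9],[363,212.3]), atz("top",[363,212.3],.096),atz("top",[361.1,211.4],.089))
print("cover",tri([265.7,263.8],[213.3,225.7]),atz("top",[213.3,225.7],.011),atz("top",[213.6,221.2],.022))
print("stud",tri([264.3,247.6],[208.4,219.7]),atz("top",[208.4,219.7],.055))
im=ctrl.get_image("scene")
crop(230,230,300,290,10,"pics/sc.png"); crop(275,150,360,215,9,"pics/su.png")
E
```

```text
0.75 [160.1, 281.4] ((159.305419921875, 281.1324462890625), (48.43193817138672, 40.8038215637207), 43.66777801513672)
0.69 [211.9, 221.2] ((211.30287170410156, 220.58868408203125), (36.75116729736328, 47.27787780761719), 85.76361083984375)
0.58 [278.3, 272.1] ((277.2200927734375, 272.052734375), (49.181209564208984, 38.777488708496094), 7.765166282653809)
unit 0.88 [355.0, 216.0] ((355.9999694824219, 212.49996948242188), (79.99998474121094, 84.99998474121094), 0.0)
seat [ 0.4991 -0.17    0.0784] [ 0.4977 -0.165   0.096 ] [ 0.5007 -0.1625  0.089 ]
cover [0.4721 0.1967 0.0084] [0.4693 0.1953 0.011 ] [0.4798 0.1935 0.022 ]
stud [0.4784 0.2013 0.0541] [0.4803 0.202  0.055 ]
```

View pics/tc.png

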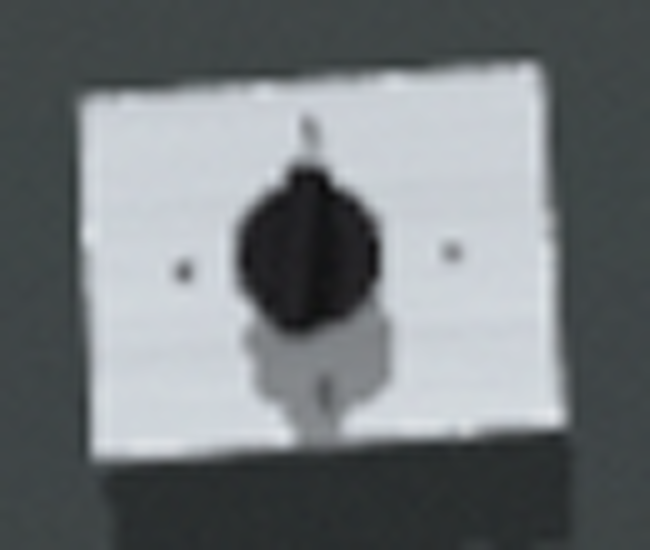

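View pics/tu.png

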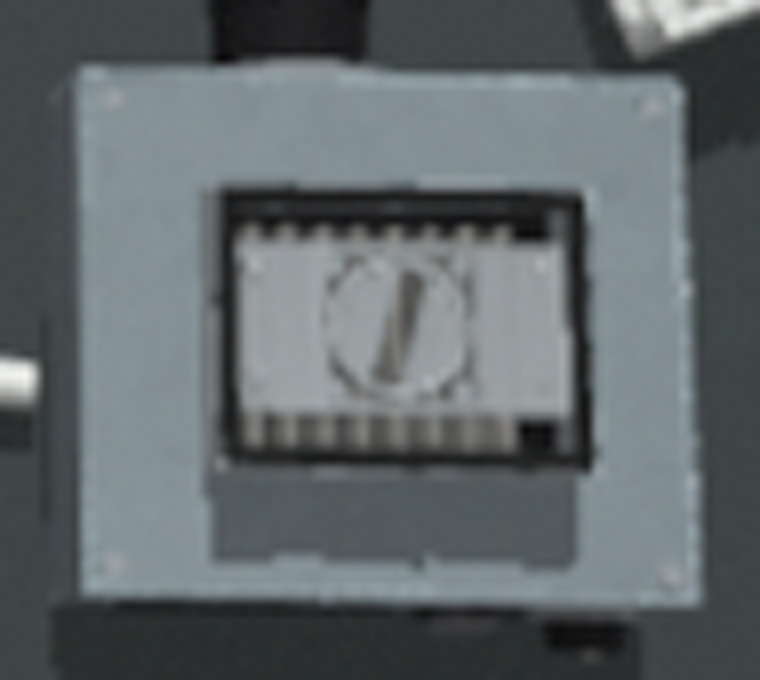

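View pics/sc.png

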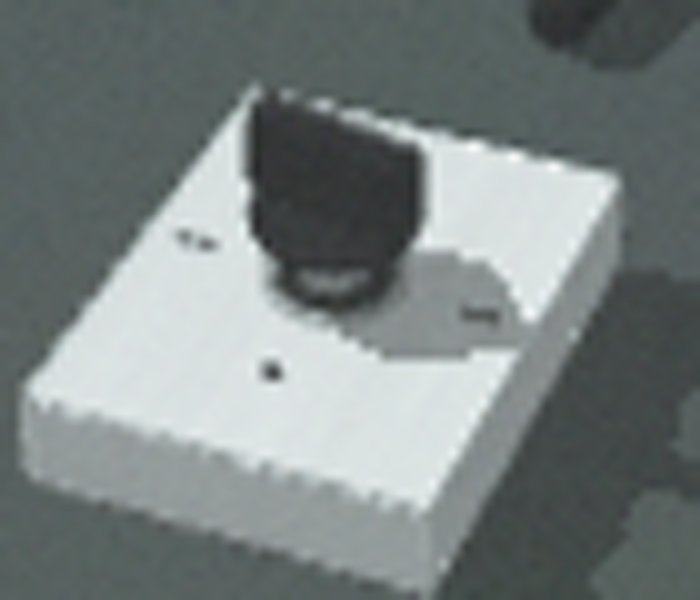

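View pics/su.png

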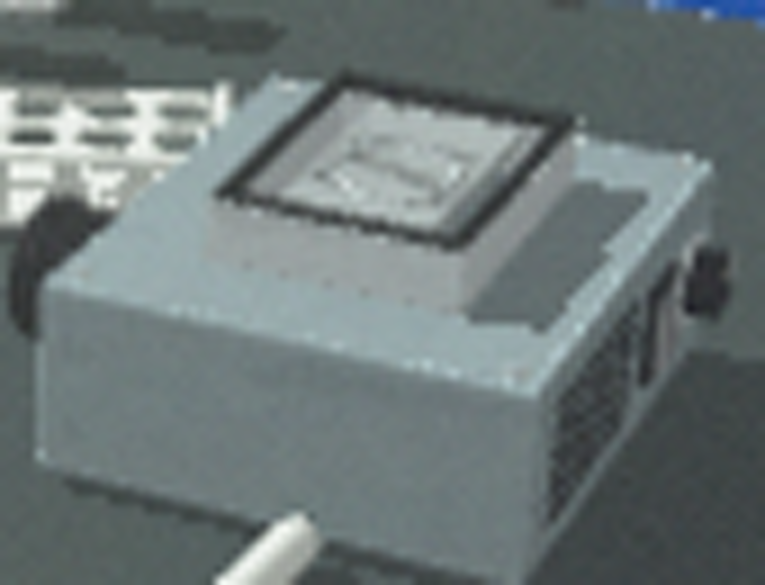

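Run:
```python
from h import *
from scipy.optimize import least_squares
np.set_printoptions(precision=4,suppress=True)
f=lambda pts,u0,v0,k:(np.array(pts,float)+.5)/k-.5+[u0,v0]
def fit(sets,x0,name):
    def res(x):
        c,s=np.cos(x[2]),np.sin(x[2]); R=np.array([[c,-s],[s,c]]); out=[]
        for cam,loc,z,px in sets:
            X=np.c_[np.array(loc)@R.T+x[:2],np.full(len(loc),z)]
            out.append((proj(cam,X)-px).ravel())
        return np.hstack(out)
    r=least_squares(res,x0); print(name,r.x,"rms px",np.sqrt(np.mean(r.fun**2)),r.fun.reshape(-1,2).round(1).tolist())
    return r.x
def box(a,b): return np.array([[a,b],[a,-b],[-a,-b],[-a,b]])/2  # TL,TR,BR,BL in top view
ct=f([(80,92),(543,62),(568,428),(93,460)],180,195,10)
cs=f([(620,180),(258,88),(28,395),(430,512)],230,230,10)
# scene order: need identify
for n,X in zip("TL TR BR BL".split(),np.c_[box(.092,.118)+[.477,.197],np.full(4,.025)]): print(n,(proj("scene",X)[0]-[230,230])*10)
fit([("top",box(.092,.118),.025,ct)],[.477,.197,0],"cover top")
ut=f([(78,68),(686,76),(703,605),(82,597)],310,175,8)
cu=f([(222,190),(583,196),(590,468),(228,460)],310,175,8)
fit([("top",box(.160,.184),.072,ut)],[.5,-.165,0],"unit top")
fit([("top",box(.084,.110),.097,cu)],[.5,-.165,0],"collar top")
x=fit([("top",box(.160,.184),.072,ut),("top",box(.084,.110),.097,cu)],[.5,-.165,0],"both")
for n,X in zip("TL TR BR BL".split(),np.c_[box(.084,.110)+x[:2],np.full(4,.097)]): print(n,(proj("scene",X)[0]-[275,150])*9)
a,b=[atz("top",p,.089) for p in f([(412,272),(386,380)],310,175,8)]
print("slot",a,b,(a+b)/2,"dir",np.arctan2(a[1]-b[1],a[0]-b[0]))
a,b=[atz("top",p,.066) for p in f([(309,165),(299,330)],180,195,10)]
print("wing",a,b,np.arctan2(a[1]-b[1],a[0]-b[0]))
a,b=[atz("top",p,.025) for p in f([(183,271),(452,253)],180,195,10)]
print("dots mid",a,b,(a+b)/2)
```

```text
TL [ 23.832  367.1053]
TR [291.9059  76.288 ]
BR [652.3188 186.3581]
BL [415.4358 506.0908]
cover top [0.4814 0.1981 0.0798] rms px 0.2146777935301691 [[0.1, 0.3], [0.1, 0.1], [-0.3, -0.2], [0.2, -0.2]]
unit top [ 0.4912 -0.159  -0.0067] rms px 0.26080245823224285 [[-0.1, -0.3], [-0.3, -0.1], [0.4, 0.4], [-0.0, -0.0]]
collar top [ 0.4902 -0.1581 -0.0086] rms px 1.0410207610971693 [[-0.9, -1.1], [0.9, -1.0], [1.3, 0.9], [-1.2, 1.0]]
both [ 0.4907 -0.1585 -0.0071] rms px 0.7858991424732698 [[-0.3, -0.1], [-0.4, 0.2], [0.2, 0.6], [-0.2, 0.2], [-0.8, -1.3], [1.0, -1.2], [1.5, 0.7], [-1.0, 0.8]]
TL [200.9928 183.4312]
TR [331.3266  60.0662]
BR [574.924  106.0571]
BL [461.1482 237.7795]
slot [ 0.5074 -0.1627  0.089 ] [ 0.4754 -0.154   0.089 ] [ 0.4914 -0.1583  0.089 ] dir -0.26488105725990085
wing [0.5004 0.1962 0.066 ] [0.4604 0.1973 0.066 ] -0.027080412486742027
dots mid [0.478  0.2329 0.025 ] [0.4833 0.165  0.025 ] [0.4806 0.1989 0.025 ]
```

Run:
```python
from h import *
from scipy.optimize import least_squares
from scipy.spatial.transform import Rotation as R
np.set_printoptions(precision=4,suppress=True)
f=lambda pts,u0,v0,k:(np.array(pts,float)+.5)/k-.5+[u0,v0]
def box(a,b): return np.array([[a,b],[a,-b],[-a,-b],[-a,b]])/2
def fit(sets,x0,name):
    def res(x):
        c,s=np.cos(x[2]),np.sin(x[2]); Q=np.array([[c,-s],[s,c]]); out=[]
        for cam,loc,z,px in sets:
            out.append((proj(cam,np.c_[np.array(loc)@Q.T+x[:2],np.full(len(loc),z)])-px).ravel())
        return np.hstack(out)
    r=least_squares(res,x0); print(name,r.x,np.sqrt(np.mean(r.fun**2)),r.fun.reshape(-1,2).round(1).tolist()); return r.x
ct=f([(80,92),(543,62),(568,428),(93,460)],180,195,10)
cs=f([(28,395),(258,88),(620,180),(430,512)],230,230,10)
fit([("scene",box(.092,.118),.025,cs)],[.477,.197,0],"cover scene")
fit([("top",box(.092,.118),.025,ct),("scene",box(.092,.118),.025,cs)],[.477,.197,0],"cover both")
us=f([(48,285),(280,78),(710,160),(538,395)],275,150,9)
ut=f([(78,68),(686,76),(703,605),(82,597)],310,175,8)
fit([("scene",box(.160,.184),.072,us)],[.49,-.16,0],"unit scene")
fit([("top",box(.160,.184),.072,ut),("scene",box(.160,.184),.072,us)],[.49,-.16,0],"unit both")
us=f([(218,192),(345,72),(578,122),(465,245)],275,150,9)
cu=f([(222,190),(583,196),(590,468),(228,460)],310,175,8)
fit([("scene",box(.082,.108),.097,us)],[.49,-.16,0],"collar scene")
# wing top edge in scene
a,b=[atz("scene",p,.066) for p in f([(258,95),(422,152)],230,230,10)]
print("wing scene",a,b,(a+b)/2,np.arctan2(b[1]-a[1],b[0]-a[0]))
s=ctrl.get_state(); print(s["time"]); print(R.from_rotvec(s["tool_rot"]).as_matrix())
```

```text
cover scene [0.4795 0.2001 0.0849] 0.3611840499451525 [[-0.6, -0.1], [-0.4, 0.0], [0.7, -0.0], [0.3, -0.1]]
cover both [0.4805 0.1987 0.0826] 0.4504359377061919 [[-0.2, 0.7], [-0.2, 0.4], [-0.6, 0.0], [-0.0, 0.2], [-0.7, -0.7], [-0.4, -0.4], [0.5, -0.4], [0.0, -0.7]]
unit scene [ 0.4902 -0.159  -0.0055] 0.6299495766483447 [[-0.7, -0.4], [-0.9, -0.4], [1.2, 0.1], [0.4, 0.1]]
unit both [ 0.4908 -0.1591 -0.0062] 0.5030164844048034 [[-0.1, -0.1], [-0.3, 0.1], [0.5, 0.6], [0.0, 0.2], [-0.9, -0.5], [-1.1, -0.5], [1.0, 0.1], [0.1, 0.1]]
collar scene [ 0.4874 -0.1546 -0.0095] 0.339344241181182 [[-0.6, 0.1], [-0.1, -0.1], [0.5, -0.5], [0.2, 0.3]]
wing scene [0.4999 0.1969 0.066 ] [0.4595 0.1989 0.066 ] [0.4797 0.1979 0.066 ] 3.0923181801196336
1.2
[[-0.      0.2317 -0.9728]
 [-0.0001 -0.9728 -0.2317]
 [-1.      0.0001  0.    ]]
```

```bash
cat >> h.py <<'E'
from scipy.spatial.transform import Rotation as R
def pose():
    s=ctrl.get_state(); M=R.from_rotvec(s["tool_rot"]).as_matrix()
    return np.array(s["position"]),np.arctan2(M[1,1],M[0,1]),s,M
def rows(way,start=None):
    """way: list of (x,y,z,yaw) jaw yaw; prints tool rows"""
    if start is None:
        p,y,_,_=pose(); start=(*p,y)
    cur=np.array(start,float)
    for w in way:
        w=np.array(w,float); d=w[:3]-cur[:3]; c,s=np.cos(cur[3]),np.sin(cur[3])
        print([round(-d[2]*1000,1),round((d[0]*c+d[1]*s)*1000,1),round((d[0]*s-d[1]*c)*1000,1),round(-(w[3]-cur[3]),3)],round(np.linalg.norm(d)*1000,1))
        cur=w
E
python3 - <<'E'
from h import *
p,y,_,_=pose(); print(p,y)
r0,r1=.65,.52; a0,a1=np.arctan2(p[1],p[0]),np.arctan2(.1988,.4805)
y1=-.05+np.pi/2
w=[]
for i in range(1,21):
    t=i/20; a=a0+(a1-a0)*t; r=r0+(r1-r0)*t; w.append((r*np.cos(a),r*np.sin(a),p[2],y+(y1-y)*t))
rows(w)
E
```

```text
[ 0.15060252 -0.63231733  0.40478907] -1.336924144366298
[np.float64(-0.0), np.float64(-8.9), np.float64(-55.6), np.float64(-0.143)] 56.3
[np.float64(-0.0), np.float64(-5.8), np.float64(-55.4), np.float64(-0.143)] 55.7
[np.float64(-0.0), np.float64(-2.7), np.float64(-55.1), np.float64(-0.143)] 55.2
[np.float64(-0.0), np.float64(0.4), np.float64(-54.6), np.float64(-0.143)] 54.6
[np.float64(-0.0), np.float64(3.4), np.float64(-53.9), np.float64(-0.143)] 54.0
[np.float64(-0.0), np.float64(6.3), np.float64(-53.1), np.float64(-0.143)] 53.5
[np.float64(-0.0), np.float64(9.1), np.float64(-52.1), np.float64(-0.143)] 52.9
[np.float64(-0.0), np.float64(11.8), np.float64(-51.0), np.float64(-0.143)] 52.4
[np.float64(-0.0), np.float64(14.4), np.float64(-49.8), np.float64(-0.143)] 51.8
[np.float64(-0.0), np.float64(17.0), np.float64(-48.4), np.float64(-0.143)] 51.3
[np.float64(-0.0), np.float64(19.4), np.float64(-46.8), np.float64(-0.143)] 50.7
[np.float64(-0.0), np.float64(21.7), np.float64(-45.2), np.float64(-0.143)] 50.1
[np.float64(-0.0), np.float64(23.9), np.float64(-43.5), np.float64(-0.143)] 49.6
[np.float64(-0.0), np.float64(25.9), np.float64(-41.6), np.float64(-0.143)] 49.0
[np.float64(-0.0), np.float64(27.9), np.float64(-39.7), np.float64(-0.143)] 48.5
[np.float64(-0.0), np.float64(29.7), np.float64(-37.6), np.float64(-0.143)] 47.9
[np.float64(-0.0), np.float64(31.3), np.float64(-35.5), np.float64(-0.143)] 47.4
[np.float64(-0.0), np.float64(32.8), np.float64(-33.4), np.float64(-0.143)] 46.8
[np.float64(-0.0), np.float64(34.2), np.float64(-31.2), np.float64(-0.143)] 46.2
[np.float64(-0.0), np.float64(35.4), np.float64(-28.9), np.float64(-0.143)] 45.7
```

```bash
python3 -m crank '[0,-9,-55,-0.143,0,0,60, 0,-6,-55,-0.143,0,0,60, 0,-3,-55,-0.143,0,0,60, 0,0,-55,-0.143,0,0,60, 0,3,-54,-0.143,0,0,60]' 20; python3 -m crank '[0,6,-53,-0.143,0,0,50, 0,9,-52,-0.143,0,0,50, 0,12,-51,-0.143,0,0,50, 0,14,-50,-0.143,0,0,50, 0,17,-48,-0.143,0,0,50]'
python3 -m crank '[0,19,-47,-0.143,0,0,40, 0,22,-45,-0.143,0,0,40, 0,24,-43,-0.143,0,0,40, 0,26,-42,-0.143,0,0,40, 0,28,-40,-0.143,0,0,40]'
python3 - <<'E'
from h import *
p,y,s,_=pose(); print(p,y,s["joint_positions"])
a0,a1=np.arctan2(p[1],p[0]),np.arctan2(.1988,.4805);r0=np.hypot(*p[:2]); r1=.52;y1=-.05+np.pi/2
w=[]
for i in range(1,6):
    t=i/5; a=a0+(a1-a0)*t; r=r0+(r1-r0)*t; w.append((r*np.cos(a),r*np.sin(a),p[2]+(.32-p[2])*t,y+(y1-y)*t))
rows(w)
E
```

```text
time: 1.82
position: [0.3815, -0.4831, 0.4048]
tool_rot: [1.647, 0.851, -1.647]
ft_force: [1.1, -0.6, -0.6]
grip_width: 0.695
time: 2.45
position: [0.5194, -0.2635, 0.4049]
tool_rot: [1.137, 1.253, -1.136]
ft_force: [0.9, -0.5, -0.2]
grip_width: 0.575
time: 3.08
position: [0.5494, -0.019, 0.405]
tool_rot: [0.593, 1.488, -0.593]
ft_force: [-0.2, 0.9, -0.5]
grip_width: 0.455
[ 0.54936928 -0.01900563  0.40495376] 0.8128381115345465 [ 0.68076627  0.17059375 -0.7683049   1.6808909   0.12172064  1.3384159
  0.70452421]
[np.float64(17.0), np.float64(29.5), np.float64(-36.6), np.float64(-0.142)] 50.0
[np.float64(17.0), np.float64(31.1), np.float64(-34.6), np.float64(-0.142)] 49.5
[np.float64(17.0), np.float64(32.6), np.float64(-32.5), np.float64(-0.142)] 49.1
[np.float64(17.0), np.float64(34.0), np.float64(-30.3), np.float64(-0.142)] 48.6
[np.float64(17.0), np.float64(35.2), np.float64(-28.1), np.float64(-0.142)] 48.1
```

```bash
python3 -m crank '[17,29.5,-36.5,-0.142,0,0,40, 17,31,-34.5,-0.142,0,0,40, 17,32.5,-32.5,-0.142,0,0,40, 17,34,-30,-0.142,0,0,40, 17,35,-28,-0.142,0,0,40]'
python3 - <<'E'
from h import *
p,y,s,M=pose(); print(p,y,s["joint_positions"],M[:,0],s["ft_force"])
rows([(.4805,.1987,.2285,-.05+np.pi/2)])
E
```

```text
time: 3.7
position: [0.4811, 0.198, 0.3195]
tool_rot: [0.038, 1.57, -0.038]
ft_force: [0.2, 0.6, 0.5]
grip_width: 0.458
[0.4811247  0.19802426 0.31947726] 1.52254479006485 [ 0.45425192  0.21795631 -0.9847955   1.852831    0.19709441  1.1730574
  0.92604645] [ 9.22497023e-04  8.59652576e-05 -9.99999571e-01] [0.16339764 0.5579833  0.46905757]
[np.float64(91.0), np.float64(0.6), np.float64(-0.7), np.float64(0.002)] 91.0
```

```bash
python3 -m crank '[20,0.5,-0.7,0,0,0,40, 25,0,0,0,0,0,40, 25,0,0,0,0,0,40, 15,0,0,0,0,0,40, 5.5,0,0,0,0,0,40]'
python3 - <<'E'
from h import *
p,y,s,M=pose(); print(p,y,s["ft_force"])
a=ctrl.get_image("top")[180:260,165:265,::-1]; b=ctrl.get_image("scene")[210:300,215:315,::-1]
cv2.imwrite("pics/g1.png",np.hstack([cv2.resize(a,(400,320),interpolation=2),cv2.resize(b,(356,320),interpolation=2)]))
E
```

```text
time: 4.32
position: [0.4811, 0.1966, 0.2284]
tool_rot: [0.042, 1.571, -0.043]
ft_force: [-0.0, 0.7, -0.5]
grip_width: 0.463
[0.48114637 0.1966197  0.22842423] 1.516943098451342 [-0.04718362  0.69799986 -0.47257124]
```

View pics/g1.png

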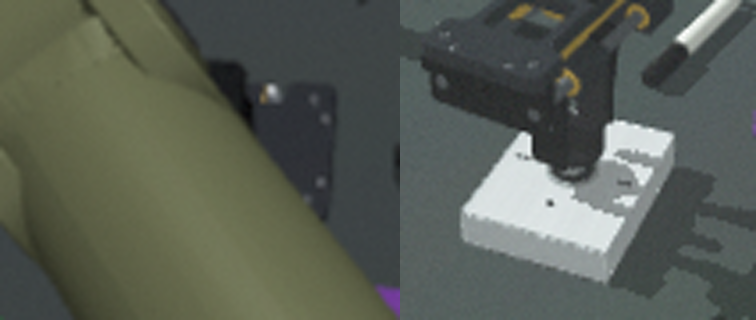

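The scene view shows the fingers around the wing at about (570,150) in the composite, with the cover undisturbed. Closing now.

```bash
python3 -m crank '[0,0,0,0,0,0,6, 0,0,0,0,0,0,6, 0,0,0,0,0,0,6, 0,0,0,0,0,0,6, 0,0,0,0,0,0,6]' 30
python3 - <<'E'
from h import *
p,y,s,M=pose(); print(p,y,s["ft_force"],s["torque"],s["grip_width"]*87)
b=ctrl.get_image("scene")[210:300,215:315,::-1]
cv2.imwrite("pics/g2.png",cv2.resize(b,(600,540),interpolation=2))
E
```

```text
time: 5.05
position: [0.4812, 0.1977, 0.2295]
tool_rot: [0.042, 1.57, -0.041]
ft_force: [0.3, 1.0, 1.5]
grip_width: 0.112
[0.48115211 0.19766331 0.22952306] 1.518237728497823 [0.34854043 0.99299974 1.51695542] [ 0.44663782 -0.14091248 -0.0150445 ] 9.710019038544122
```

View pics/g2.png

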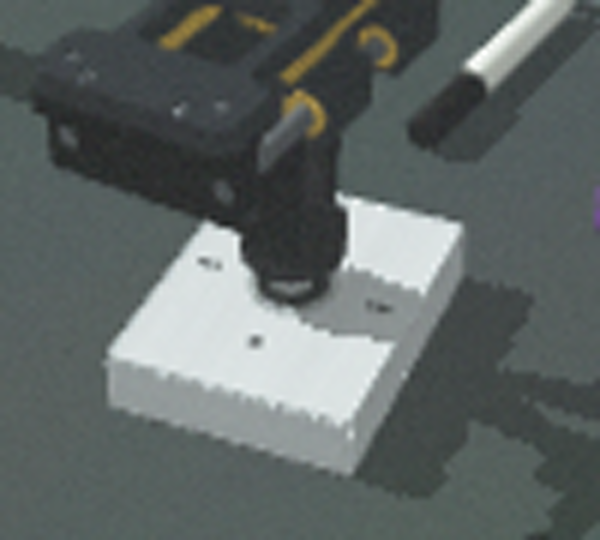

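```bash
python3 -m crank '[20,0,0,0,0,0,6, -20,0,0,0,0,0,6, 0,0,0,0,0,0,6, 0,0,0,0,0,0,6,0,0,0,0,0,0,6]' --help 2>&1 | head -3; python3 -c "
from h import *
rows([(.4812,.1977,.38,1.518)]+[(.4812+.0095*i/9,.1977-.3564*i/9,.38,1.518-.088*i/9) for i in range(1,10)])"
```

```text
invalid input: not JSON, or not a number
[np.float64(-150.5), np.float64(0.0), np.float64(0.1), np.float64(0.0)] 150.5
[np.float64(-0.0), np.float64(-39.5), np.float64(3.1), np.float64(0.01)] 39.6
[np.float64(-0.0), np.float64(-39.5), np.float64(3.5), np.float64(0.01)] 39.6
[np.float64(-0.0), np.float64(-39.4), np.float64(3.9), np.float64(0.01)] 39.6
[np.float64(-0.0), np.float64(-39.4), np.float64(4.3), np.float64(0.01)] 39.6
[np.float64(-0.0), np.float64(-39.3), np.float64(4.7), np.float64(0.01)] 39.6
[np.float64(-0.0), np.float64(-39.3), np.float64(5.1), np.float64(0.01)] 39.6
[np.float64(-0.0), np.float64(-39.2), np.float64(5.5), np.float64(0.01)] 39.6
[np.float64(-0.0), np.float64(-39.2), np.float64(5.8), np.float64(0.01)] 39.6
[np.float64(-0.0), np.float64(-39.1), np.float64(6.2), np.float64(0.01)] 39.6
```

That first command was a careless probe: it would have pushed down 20 mm. It was refused and nothing moved. Lifting now.

```bash
python3 -m crank '[-15,0,0,0,0,0,6, -30,0,0,0,0,0,6, -40,0,0,0,0,0,6, -40,0,0,0,0,0,6, -25,0,0,0,0,0,6]'
python3 - <<'E'
from h import *
p,y,s,M=pose(); print(p,y,s["ft_force"],s["torque"],s["grip_width"]*87)
cv2.imwrite("pics/l1.png",cv2.resize(ctrl.get_image("scene")[130:310,150:390,::-1],(800,600),interpolation=2))
E
```

```text
time: 5.72
position: [0.4809, 0.1973, 0.3815]
tool_rot: [0.041, 1.569, -0.042]
ft_force: [0.2, -0.2, -3.1]
grip_width: 0.113
[0.48085846 0.19732775 0.38154777] 1.5181433502384472 [ 0.2329243  -0.19090768 -3.13299883] [ 0.05215431 -0.16021654  0.00683154] 9.86356041249733
```

View pics/l1.png

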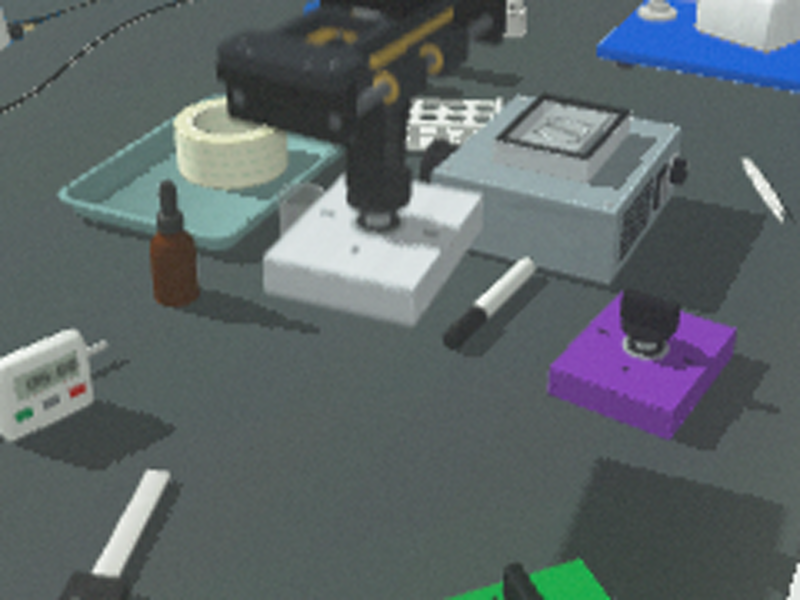

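The cover hangs level in the gripper at about (370,260) in this crop, with the marker and bottles clear. Next I'll carry it over the unit.

```bash
python3 -m crank '[0,-30,2,0.01,0,0,6, 0,-40,3.5,0.01,0,0,6, 0,-40,4,0.01,0,0,6, 0,-40,4,0.01,0,0,6, 0,-40,5,0.01,0,0,6]'
python3 -m crank '[0,-40,5,0.01,0,0,6, 0,-40,5,0.01,0,0,6, 0,-40,5,0.01,0,0,6, 0,-31,5,0.008,0,0,6, 0,-15,3,0,0,0,6]'
python3 - <<'E'
from h import *
p,y,s,M=pose(); print(p,y,s["ft_force"],s["torque"],s["grip_width"]*87,s["joint_positions"],M[:,0])
rows([(.4907,-.1587,.34,1.430)])
E
```

```text
time: 6.4
position: [0.4848, 0.005, 0.3788]
tool_rot: [0.08, 1.57, -0.082]
ft_force: [0.9, 0.3, -2.7]
grip_width: 0.114
time: 7.02
position: [0.4879, -0.1631, 0.3785]
tool_rot: [0.113, 1.57, -0.112]
ft_force: [-1.0, 0.6, -2.8]
grip_width: 0.117
[ 0.48788653 -0.16314685  0.37850621] 1.4274631816209775 [-0.97454548  0.61257841 -2.75103739] [ 0.06069022 -0.1847304   0.05762803] 10.144732047646505 [ 0.936353    0.09021714 -0.69588836  1.79823494  0.06051689  1.27621839
  1.65224574] [-1.64556860e-03  2.85256321e-04 -9.99998605e-01]
[np.float64(38.5), np.float64(4.8), np.float64(2.1), np.float64(-0.003)] 38.9
```

```bash
python3 -m crank '[8,2,1,0,0,0,6, 10,2,1,0,0,0,6, 10,1,0,0,0,0,6, 6,0,0,0,0,0,6, 0,0,0,0,0,0,6]'
python3 - <<'E'
from h import *
p,y,s,M=pose(); print(p,y)
b=ctrl.get_image("scene"); cv2.imwrite("pics/s2.png",cv2.resize(b[110:220,260:375,::-1],None,fx=7,fy=7,interpolation=2)[:600])
a=ctrl.get_image("top"); cv2.imwrite("pics/t2.png",cv2.resize(a[160:270,300:420,::-1],None,fx=5,fy=5,interpolation=2))
E
```

```text
time: 7.65
position: [0.4911, -0.1562, 0.3446]
tool_rot: [0.11, 1.569, -0.11]
ft_force: [-0.7, -0.0, -2.4]
grip_width: 0.116
[ 0.49107322 -0.15615884  0.3445872 ] 1.4306828427844294
```

View pics/s2.png

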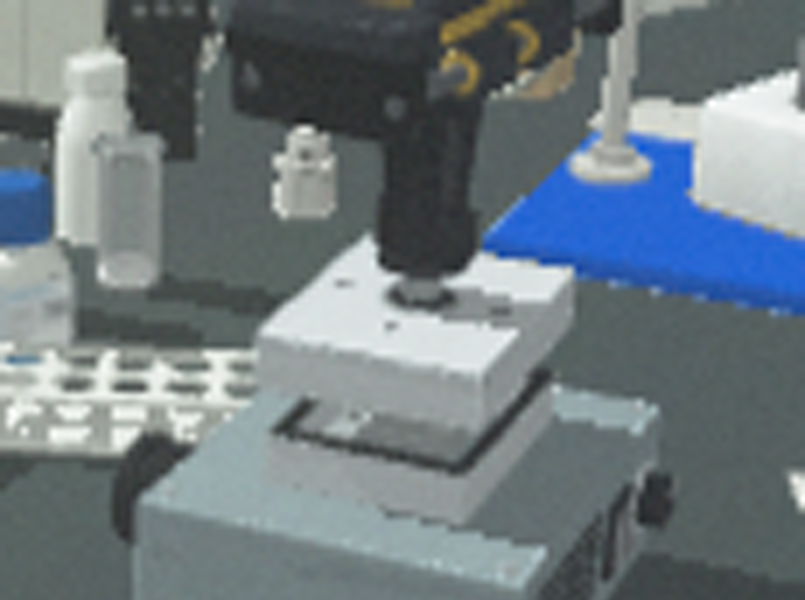

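View pics/t2.png

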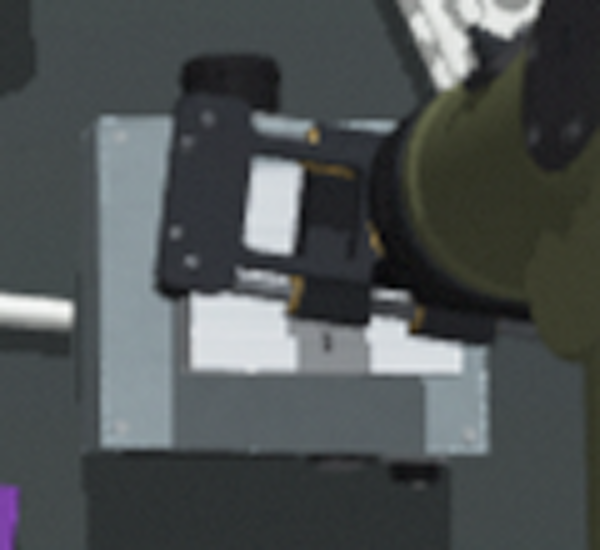

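```bash
cat >> h.py <<'E'
from scipy.optimize import least_squares
f=lambda pts,u0,v0,k:(np.array(pts,float)+.5)/k-.5+[u0,v0]
def fit3(obs,x0,fixz=None,name=""):
    """obs: (cam, local xyz list, px list)"""
    def res(x):
        c,s=np.cos(x[2]),np.sin(x[2]); Q=np.array([[c,-s],[s,c]]); out=[]
        z0=fixz if fixz is not None else x[3]
        for cam,loc,px in obs:
            loc=np.array(loc); out.append((proj(cam,np.c_[loc[:,:2]@Q.T+x[:2],loc[:,2]+z0])-px).ravel())
        return np.hstack(out)
    r=least_squares(res,x0); print(name,r.x.round(4),"rms",np.sqrt(np.mean(r.fun**2)).round(2),r.fun.reshape(-1,2).round(1).tolist()); return r.x
E
python3 - <<'E'
from h import *
a,b=.046,.059
S=("scene",[(a,b,0),(-a,b,0),(-a,-b,0),(a,-b,0)],f([(258,335),(485,375),(575,265),(368,235)],260,110,7))
T=("top",[(-a,b,0),(-a,-b,0)],f([(192,370),(463,374)],300,160,5))
fit3([S],[.49,-.16,0],.1401,"scene"); fit3([T],[.49,-.16,0],.1401,"top"); fit3([S,T],[.49,-.16,0,.14],None,"both z free")
# collar visible in this scene image: bead corner front-left
C=("scene",[(.042,.055,0),(-.042,.055,0)],f([(275,430),(462,470)],260,110,7))
fit3([C],[.49,-.16,0],.096,"collar84")
C=("scene",[(-.08,.092,0),(-.08,-.092,0)],f([(545,548),(658,405)],260,110,7))
fit3([C],[.49,-.16,0],.072,"unit front scene")
C=("top",[(.08,.092,0),(-.08,.092,0),(-.08,-.092,0)],f([(98,115),(100,452),(489,454)],300,160,5))
fit3([C],[.49,-.16,0],.072,"unit top")
E
```

```text
scene [ 0.4888 -0.1547  0.0148] rms 0.38 [[-0.1, -0.5], [0.2, -0.1], [0.4, 0.6], [-0.5, -0.1]]
top [ 0.4905 -0.1563 -0.0038] rms 0.13 [[0.2, -0.0], [-0.2, 0.0]]
both z free [ 0.4899 -0.1563  0.0056  0.1393] rms 0.39 [[-0.4, -0.6], [-0.3, -0.1], [0.3, 0.7], [-0.4, -0.1], [0.3, 0.6], [-0.1, 0.1]]
collar84 [ 0.4848 -0.1586 -0.0883] rms 0.62 [[-0.6, -0.7], [0.5, 0.6]]
unit front scene [ 0.4943 -0.1774  0.0305] rms 1.9 [[-0.5, 2.2], [0.5, -3.0]]
unit top [ 0.4909 -0.1584 -0.0044] rms 0.36 [[-0.3, 0.4], [-0.0, -0.6], [0.3, 0.2]]
```

```bash
python3 -m crank '[0,-2.3,0.8,0,0,0,6, 3,0,0,0,0,0,6, 4,0,0,0,0,0,6, 3,0,0,0,0,0,6, 2,0,0,0,0,0,6]'
python3 - <<'E'
from h import *
p,y,s,M=pose(); print(p,y,s["ft_force"],s["torque"])
b=ctrl.get_image("scene"); cv2.imwrite("pics/s3.png",cv2.resize(b[125:210,270:360,::-1],None,fx=7,fy=7,interpolation=2))
a=ctrl.get_image("top"); cv2.imwrite("pics/t3.png",cv2.resize(a[160:270,300:420,::-1],None,fx=5,fy=5,interpolation=2))
E
```

```text
time: 8.38
position: [0.4917, -0.1589, 0.3329]
tool_rot: [0.111, 1.568, -0.11]
ft_force: [-0.6, -0.8, -3.5]
grip_width: 0.108
[ 0.491653   -0.15889023  0.3328932 ] 1.4300831489709132 [-0.55691892 -0.78175623 -3.49600516] [ 0.10536495 -0.09922918 -0.02278419]
```

View pics/s3.png

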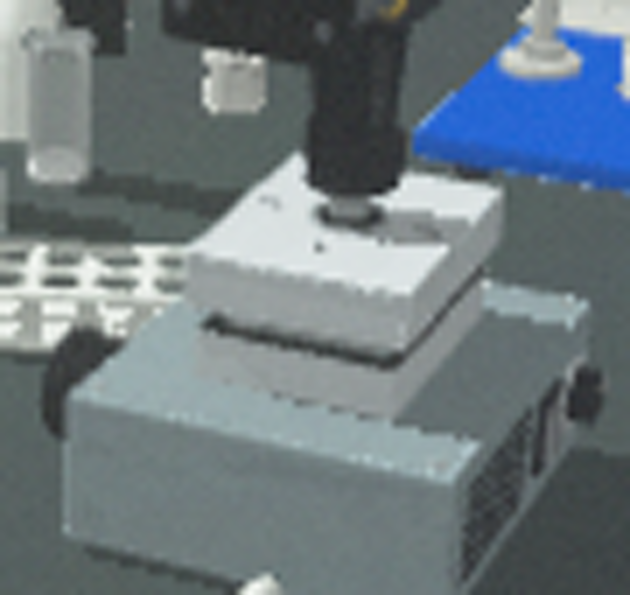

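View pics/t3.png

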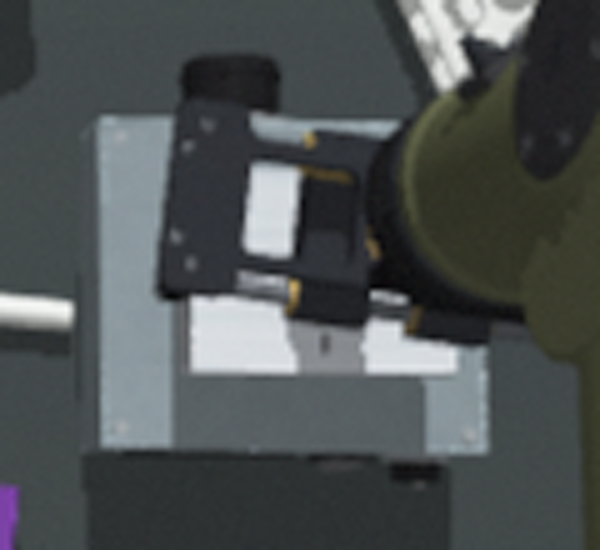

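Both views show the cover centred over the collar with the bead still just visible below the rim. Now lowering slowly.

```bash
python3 -m crank '[1.5,0,0,0,0,0,6, 1.5,0,0,0,0,0,6, 1,0,0,0,0,0,6, 1,0,0,0,0,0,6, 1,0,0,0,0,0,6]'
python3 -m crank '[1,0,0,0,0,0,6, 1,0,0,0,0,0,6, 1,0,0,0,0,0,6, 1,0,0,0,0,0,6, 0,0,0,0,0,0,6]'
```

```text
time: 9.1
position: [0.4917, -0.159, 0.3272]
tool_rot: [0.111, 1.568, -0.111]
ft_force: [0.2, -0.8, -3.4]
grip_width: 0.109
time: 9.72
position: [0.4917, -0.1589, 0.3231]
tool_rot: [0.111, 1.568, -0.111]
ft_force: [0.1, -0.7, -2.6]
grip_width: 0.114
```

```bash
python3 -m crank '[1,0,0,0,0,0,6, 1,0,0,0,0,0,6, 1,0,0,0,0,0,6, 1,0,0,0,0,0,6, 0,0,0,0,0,0,6]'; python3 -m crank '[1,0,0,0,0,0,6, 1,0,0,0,0,0,6, 1,0,0,0,0,0,6, 1,0,0,0,0,0,6, 0,0,0,0,0,0,6]'
python3 - <<'E'
from h import *
p,y,s,M=pose(); print(p,y,s["ft_force"],s["torque"])
b=ctrl.get_image("scene"); cv2.imwrite("pics/s4.png",cv2.resize(b[125:210,270:360,::-1],None,fx=7,fy=7,interpolation=2))
E
```

```text
time: 10.35
position: [0.4917, -0.1589, 0.3191]
tool_rot: [0.111, 1.568, -0.111]
ft_force: [-0.4, 0.7, -3.4]
grip_width: 0.111
time: 10.98
position: [0.4917, -0.1589, 0.3151]
tool_rot: [0.111, 1.568, -0.111]
ft_force: [0.4, 0.0, -2.9]
grip_width: 0.108
[ 0.49169232 -0.15894339  0.31513889] 1.4299926982651487 [ 0.40286687  0.01768702 -2.88854303] [ 0.10682737 -0.10690423 -0.01675004]
```

View pics/s4.png

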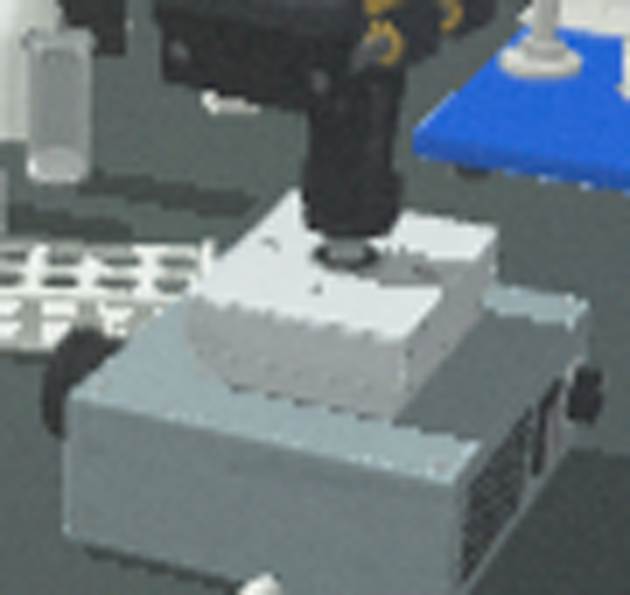

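The cover has slipped over the collar without resistance. Lowering it home.

```bash
python3 -m crank '[1.5,0,0,0,0,0,6, 1.5,0,0,0,0,0,6, 1.5,0,0,0,0,0,6, 1.5,0,0,0,0,0,6, 0,0,0,0,0,0,6]'; python3 -m crank '[1,0,0,0,0,0,6, 1,0,0,0,0,0,6, 1,0,0,0,0,0,6, 0.5,0,0,0,0,0,6, 0,0,0,0,0,0,6]'; python3 -m crank '[0.5,0,0,0,0,0,6, 0.5,0,0,0,0,0,6, 0.5,0,0,0,0,0,6, 0.5,0,0,0,0,0,6, 0,0,0,0,0,0,6]'
```

```text
time: 11.65
position: [0.4917, -0.1589, 0.309]
tool_rot: [0.111, 1.568, -0.111]
ft_force: [-0.4, 0.3, -2.3]
grip_width: 0.114
time: 12.28
position: [0.4917, -0.1589, 0.3057]
tool_rot: [0.111, 1.568, -0.111]
ft_force: [0.8, 0.0, -2.7]
grip_width: 0.109
time: 12.9
position: [0.4917, -0.1589, 0.3037]
tool_rot: [0.111, 1.568, -0.111]
ft_force: [-0.2, -0.5, -2.1]
grip_width: 0.109
```

```bash
python3 -m crank '[0.4,0,0,0,0,0,6, 0.4,0,0,0,0,0,6, 0,0,0,0,0,0,6, 0,0,0,0,0,0,6, 0,0,0,0,0,0,6]'; python3 -m crank '[0.4,0,0,0,0,0,6, 0.4,0,0,0,0,0,6, 0,0,0,0,0,0,6, 0,0,0,0,0,0,6, 0,0,0,0,0,0,6]'
```

```text
time: 13.52
position: [0.4918, -0.159, 0.3032]
tool_rot: [0.11, 1.568, -0.111]
ft_force: [-1.8, 0.9, 3.2]
grip_width: 0.11
time: 14.15
position: [0.4918, -0.159, 0.3022]
tool_rot: [0.11, 1.568, -0.111]
ft_force: [-2.0, 0.2, 4.5]
grip_width: 0.111
```

```bash
python3 -m crank '[0,0,0,0.03,0,0,6, 0,0,0,0.03,0,0,6, 0,0,0,0.02,0,0,6, 0,0,0,0,0,0,6, 0,0,0,0,0,0,6]'; python3 -c "
from h import *
p,y,s,M=pose(); print(p,y-np.pi/2,s['ft_force'],s['torque'])"
```

```text
time: 14.78
position: [0.4918, -0.159, 0.3022]
tool_rot: [0.173, 1.564, -0.173]
ft_force: [-2.1, 0.3, 4.0]
grip_width: 0.114
[ 0.4917695  -0.15898797  0.30217385] -0.22082665118816025 [-2.12449514  0.28220335  4.00431615] [0.16375278 0.19541686 0.01192899]
```

Wing yaw is −0.22 against an estimated slot direction of −0.265. Turning a bit more.

```bash
python3 -m crank '[0,0,0,0.02,0,0,6, 0,0,0,0.02,0,0,6, 0,0,0,0,0,0,6, 0.7,0,0,0,0,0,6, 0,0,0,0,0,0,6]'; python3 -c "
from h import *
p,y,s,M=pose(); print(p,y-np.pi/2,s['ft_force'],s['torque'])"
```

```text
time: 15.4
position: [0.4917, -0.159, 0.3014]
tool_rot: [0.205, 1.561, -0.205]
ft_force: [-1.6, -0.3, 4.3]
grip_width: 0.11
[ 0.49174422 -0.15902199  0.30143558] -0.26079894952822147 [-1.60689327 -0.26074193  4.29058621] [-0.05642976  0.16659253 -0.09399393]
```

Force is flat while pressing, so this is the spring and the pin seems to be in the slot. Pressing on.

```bash
python3 -m crank '[0.7,0,0,0,0,0,6, 0.7,0,0,0,0,0,6, 0.6,0,0,0,0,0,6, 0,0,0,0,0,0,6, 0,0,0,0,0,0,6]';  python3 -c "
from h import *
p,y,s,M=pose(); print(p,y-np.pi/2,s['ft_force'],s['torque'])
b=ctrl.get_image('scene'); cv2.imwrite('pics/s5.png',cv2.resize(b[125:210,270:360,::-1],None,fx=7,fy=7,interpolation=2))
"
```

```text
time: 16.02
position: [0.4918, -0.159, 0.2995]
tool_rot: [0.205, 1.561, -0.205]
ft_force: [-1.5, -0.7, 5.2]
grip_width: 0.113
[ 0.49177099 -0.15899217  0.29954427] -0.26079747120221164 [-1.51466704 -0.69855783  5.15413922] [ 0.01874849  0.31893336 -0.00664983]
```

View pics/s5.png

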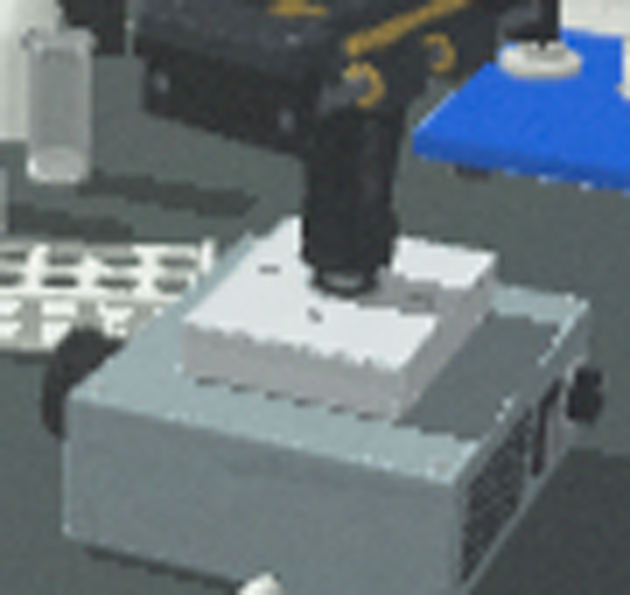

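The cover is seated and the force rises at about 0.5 N/mm, which matches the spring. Continuing.

```bash
python3 -m crank '[1,0,0,0,0,0,6, 1.2,0,0,0,0,0,6, 1.2,0,0,0,0,0,6, 1,0,0,0,0,0,6, 0,0,0,0,0,0,6]';python3 -m crank '[1,0,0,0,0,0,6, 1,0,0,0,0,0,6, 0.5,0,0,0,0,0,6, 0,0,0,0,0,0,6, 0,0,0,0,0,0,6]'
```

```text
time: 16.7
position: [0.4918, -0.159, 0.2955]
tool_rot: [0.204, 1.561, -0.205]
ft_force: [-2.1, 0.5, 8.2]
grip_width: 0.11
time: 17.32
position: [0.4918, -0.159, 0.2932]
tool_rot: [0.204, 1.561, -0.205]
ft_force: [-3.4, 0.5, 9.1]
grip_width: 0.115
```

```bash
python3 -m crank '[0.7,0,0,0,0,0,6, 0.7,0,0,0,0,0,6, 0,0,0,0,0,0,6, 0,0,0,0,0,0,6, 0,0,0,0,0,0,6]';python3 -m crank '[0.4,0,0,0,0,0,6, 0.3,0,0,0,0,0,6, 0,0,0,0,0,0,6, 0,0,0,0,0,0,6, 0,0,0,0,0,0,6]'
```

```text
time: 17.95
position: [0.4918, -0.159, 0.2919]
tool_rot: [0.204, 1.561, -0.205]
ft_force: [-3.1, 0.5, 9.6]
grip_width: 0.114
time: 18.58
position: [0.4918, -0.1589, 0.2913]
tool_rot: [0.204, 1.561, -0.205]
ft_force: [-3.3, 0.8, 10.2]
grip_width: 0.116
```

```bash
python3 -m crank '[0.4,0,0,0,0,0,6, 0.3,0,0,0,0,0,6, 0,0,0,0,0,0,6, 0,0,0,0,0,0,6, 0,0,0,0,0,0,6]';python3 -m crank '[0.3,0,0,0,0,0,6, 0.2,0,0,0,0,0,6, 0,0,0,0,0,0,6, 0,0,0,0,0,0,6, 0,0,0,0,0,0,6]'
```

```text
time: 19.2
position: [0.4919, -0.1589, 0.2907]
tool_rot: [0.204, 1.561, -0.205]
ft_force: [-3.3, 0.1, 11.6]
grip_width: 0.11
time: 19.82
position: [0.4918, -0.159, 0.2902]
tool_rot: [0.204, 1.561, -0.205]
ft_force: [-3.9, 0.5, 11.2]
grip_width: 0.11
```

```bash
python3 -m crank '[0.3,0,0,0,0,0,6, 0.2,0,0,0,0,0,6, 0,0,0,0,0,0,6, 0,0,0,0,0,0,6, 0,0,0,0,0,0,6]'
```

```text
time: 20.45
position: [0.4919, -0.1589, 0.2898]
tool_rot: [0.204, 1.561, -0.205]
ft_force: [-3.2, -0.1, 10.8]
grip_width: 0.114
```

```bash
python3 -m crank '[0.3,0,0,0,0,0,6, 0,0,0,0,0,0,6, 0,0,0,0,0,0,6, 0,0,0,0,0,0,6, 0,0,0,0,0,0,6]'
```

```text
time: 21.08
position: [0.4919, -0.1589, 0.2896]
tool_rot: [0.204, 1.561, -0.205]
ft_force: [-5.6, 0.8, 12.4]
grip_width: 0.111
```

```bash
python3 -m crank '[0.3,0,-0.3,0,0,0,6, 0,0,0,0,0,0,6, 0,0,0,0,0,0,6, 0,0,0,0,0,0,6, 0,0,0,0,0,0,6]'
```

```text
time: 21.7
position: [0.4918, -0.1589, 0.2895]
tool_rot: [0.204, 1.56, -0.205]
ft_force: [-4.5, 0.8, 12.1]
grip_width: 0.114
```

```bash
python3 -m crank '[0.4,0,-0.4,0,0,0,6, 0,0,0,0,0,0,6, 0,0,0,0,0,0,6, 0,0,0,0,0,0,6, 0,0,0,0,0,0,6]'
```

```text
time: 22.32
position: [0.4916, -0.1588, 0.2895]
tool_rot: [0.204, 1.56, -0.206]
ft_force: [-4.3, 0.7, 13.4]
grip_width: 0.112
```

```bash
python3 -m crank '[0.4,0,-0.3,0,0,0,6, 0,0,0,0,0,0,6, 0,0,0,0,0,0,6, 0,0,0,0,0,0,6, 0,0,0,0,0,0,6]'
```

```text
time: 22.95
position: [0.4915, -0.1588, 0.2893]
tool_rot: [0.204, 1.559, -0.206]
ft_force: [-4.2, 0.4, 14.8]
grip_width: 0.114
```

The stop is felt: force rises while z stays at 0.2893 m. Starting the clockwise turn.

```bash
python3 -m crank '[0,-0.1,0,0.1,0,0,6, 0,-0.1,0,0.1,0,0,6, 0,-0.1,0,0.1,0,0,6, 0,0,0,0,0,0,6, 0,0,0,0,0,0,6]';  python3 -c "
from h import *
p,y,s,M=pose(); print(p,y-np.pi/2,s['ft_force'],s['torque'],M[:,0])"
```

```text
time: 23.58
position: [0.4914, -0.159, 0.2894]
tool_rot: [0.439, 1.524, -0.44]
ft_force: [-3.4, 0.9, 14.8]
grip_width: 0.109
[ 0.49139965 -0.159015    0.2893734 ] -0.5608106945859821 [-3.35153925  0.85510092 14.81308966] [ 0.1671558   0.78263828 -0.01019928] [ 0.00189407 -0.00154855 -0.99999701]
```

```bash
python3 -m crank '[0,-0.14,0,0.14,0,0,6, 0,-0.14,0,0.14,0,0,6, 0,-0.14,0,0.14,0,0,6, 0,-0.14,0,0.14,0,0,6, 0,0,0,0,0,0,6]';  python3 -c "
from h import *
p,y,s,M=pose(); print(p,y-np.pi/2,s['ft_force'],s['torque'],s['joint_positions'])"
```

```text
time: 24.2
position: [0.491, -0.1594, 0.2894]
tool_rot: [0.872, 1.386, -0.872]
ft_force: [-3.4, 0.6, 14.9]
grip_width: 0.114
[ 0.49099468 -0.15937662  0.2893582 ] -1.121841085540835 [-3.40949271  0.5946763  14.87960329] [ 0.12269545  0.82542499 -0.05018113] [ 0.81312278  0.17077436 -0.59490718  1.90403102  0.10842503  1.09590016
  0.62443126]
```

```bash
python3 -m crank '[0,-0.14,0,0.14,0,0,6, 0,-0.14,0,0.14,0,0,6, 0,-0.14,0,0.14,0,0,6, 0,-0.14,0,0.14,0,0,6, 0,0,0,0,0,0,6]';  python3 -c "
from h import *
p,y,s,M=pose(); print(p,y-np.pi/2,s['ft_force'],s['torque'],s['joint_positions'])"
```

```text
time: 24.82
position: [0.4905, -0.1595, 0.2894]
tool_rot: [1.29, 1.152, -1.289]
ft_force: [-4.5, 1.7, 15.6]
grip_width: 0.113
[ 0.49048945 -0.15946594  0.28940688] -1.681762173555944 [-4.52518928  1.71725765 15.63162155] [ 0.15115701  0.84018698 -0.01170844] [ 0.76578113  0.16326911 -0.54201703  1.90661382  0.09555547  1.09424199
  0.07495873]
```

```bash
python3 -m crank '[0,-0.06,0,0.06,0,0,6, 0,-0.05,0,0.05,0,0,6, 0,-0.03,0,0.03,0,0,6, 0,0,0,0,0,0,6, 0,0,0,0,0,0,6]';  python3 -c "
from h import *
p,y,s,M=pose(); print(p,y-np.pi/2,s['ft_force'],s['torque'])"
```

```text
time: 25.45
position: [0.4904, -0.1595, 0.2894]
tool_rot: [1.391, 1.078, -1.39]
ft_force: [-3.1, 0.2, 15.6]
grip_width: 0.111
[ 0.49036691 -0.15947283  0.28943161] -1.820730329103252 [-3.14895211  0.19735892 15.60458626] [ 0.18802984  0.88118556 -0.01358835]
```

```bash
python3 -m crank '[-0.8,0,0,0,0,0,6, -0.8,0,0,0,0,0,6, -0.5,0,0,0,0,0,6, 0,0,0,0,0,0,6, 0,0,0,0,0,0,6]'; python3 -m crank '[-0.6,0,0,0,0,0,6, -0.6,0,0,0,0,0,6, 0,0,0,0,0,0,6, 0,0,0,0,0,0,6, 0,0,0,0,0,0,6]'
```

```text
time: 26.08
position: [0.4903, -0.1595, 0.2909]
tool_rot: [1.391, 1.078, -1.389]
ft_force: [-1.8, 0.1, 11.2]
grip_width: 0.108
time: 26.7
position: [0.4903, -0.1595, 0.292]
tool_rot: [1.391, 1.078, -1.389]
ft_force: [-2.0, 1.0, 10.9]
grip_width: 0.113
```

```bash
python3 -m crank '[-0.6,0,0,0,0,0,6, -0.5,0,0,0,0,0,6, 0,0,0,0,0,0,6, 0,0,0,0,0,0,6, 0,0,0,0,0,0,6]'; python3 -m crank '[-0.5,0,0,0,0,0,6, 0,0,0,0,0,0,6, 0,0,0,0,0,0,6, 0,0,0,0,0,0,6, 0,0,0,0,0,0,6]';python3 -c "
from h import *
p,y,s,M=pose(); print(p,y-np.pi/2,s['ft_force'],s['torque'])"
```

```text
time: 27.32
position: [0.4903, -0.1595, 0.293]
tool_rot: [1.391, 1.078, -1.389]
ft_force: [-2.4, -0.0, 10.1]
grip_width: 0.109
time: 27.95
position: [0.4903, -0.1595, 0.2934]
tool_rot: [1.391, 1.078, -1.389]
ft_force: [-2.3, -0.6, 9.2]
grip_width: 0.113
[ 0.49026417 -0.15954575  0.29341003] -1.8207374378766228 [-2.33633636 -0.61282852  9.22527177] [-0.01217355  0.3307525  -0.0543423 ]
```

```bash
python3 -m crank '[-0.4,0,0,0,0,0,6, 0,0,0,0,0,0,6, 0,0,0,0,0,0,6, 0,0,0,0,0,0,6, 0,0,0,0,0,0,6]'; python3 -m crank '[-0.4,0,0,0,0,0,6, 0,0,0,0,0,0,6, 0,0,0,0,0,0,6, 0,0,0,0,0,0,6, 0,0,0,0,0,0,6]'
```

```text
time: 28.58
position: [0.4902, -0.1595, 0.2936]
tool_rot: [1.391, 1.078, -1.389]
ft_force: [-1.6, -0.4, 8.5]
grip_width: 0.115
time: 29.2
position: [0.4902, -0.1596, 0.2936]
tool_rot: [1.392, 1.078, -1.389]
ft_force: [-0.2, 0.1, 5.9]
grip_width: 0.113
```

z stays at 0.2936 while the force falls, so the pin is caught in the groove. Easing to zero, then opening.

```bash
python3 -m crank '[-0.5,0,0,0,0,0,6, -0.4,0,0,0,0,0,6, 0,0,0,0,0,0,6, 0,0,0,0,0,0,6, 0,0,0,0,0,0,6]'
```

```text
time: 29.82
position: [0.4901, -0.1596, 0.2938]
tool_rot: [1.392, 1.079, -1.389]
ft_force: [4.3, -1.4, -1.9]
grip_width: 0.113
```

```bash
python3 -c "
from h import *
p,y,s,M=pose(); print(p,y-np.pi/2,s['ft_force'],s['torque'])"; python3 -m crank '[0,0,0,0,0,0,36, 0,0,0,0,0,0,36, 0,0,0,0,0,0,36, 0,0,0,0,0,0,36, 0,0,0,0,0,0,36]'; python3 -m crank '[-10,0,0,0,0,0,36, -20,0,0,0,0,0,36, -30,0,0,0,0,0,36, -40,0,0,0,0,0,36, -40,0,0,0,0,0,36]'
```

```text
[ 0.49014944 -0.15957886  0.29384942] -1.8206739986707894 [ 4.32649926 -1.41016719 -1.89587329] [-0.45728761 -1.16798253  0.00279619]
time: 30.45
position: [0.4895, -0.1595, 0.2939]
tool_rot: [1.391, 1.081, -1.391]
ft_force: [0.2, 0.5, -0.3]
grip_width: 0.41
time: 31.08
position: [0.4894, -0.1593, 0.4359]
tool_rot: [1.391, 1.08, -1.39]
ft_force: [1.2, -0.0, 0.3]
grip_width: 0.408
```

```bash
python3 -m crank '[0,0,45,0,0,0,36, 0,0,50,0,0,0,36, 0,0,50,0,0,0,36, 0,0,50,0,0,0,36, 0,0,30,0,0,0,36]'
python3 - <<'E'
from h import *
a=ctrl.get_image("top"); b=ctrl.get_image("scene")
cv2.imwrite("pics/e_t.png",cv2.resize(a[175:260,310:405,::-1],None,fx=7,fy=7,interpolation=2)); cv2.imwrite("pics/e_s.png",cv2.resize(b[135:220,270:360,::-1],None,fx=7,fy=7,interpolation=2))
cv2.imwrite("pics/e_a.png",cv2.resize(b[:,:,::-1],(800,600)))
for c in("top","scene"):
    for t in("stud_grip","cover_seat"): print(c,t,[(round(d["confidence"],2),np.round(d["at"],1)) for d in ctrl.mark_of(c,t)])
print("expected seat",proj("top",[.4906,-.1587,.096]),proj("scene",[.4906,-.1587,.096]),"grip@10",proj("top",[.4906,-.1587,.119]),proj("scene",[.4906,-.1587,.119]))
E
```

```text
time: 31.7
position: [0.4324, -0.3803, 0.4346]
tool_rot: [1.392, 1.078, -1.394]
ft_force: [0.1, -0.8, -1.0]
grip_width: 0.415
top stud_grip [(0.68, array([151.2, 281.5])), (0.5, array([363.3, 213.1])), (0.46, array([279.5, 273.1]))]
top cover_seat [(0.78, array([358.2, 214.6])), (0.75, array([160.6, 282.1])), (0.61, array([277.3, 274.2]))]
scene stud_grip [(0.75, array([307.8, 311.1])), (0.61, array([341. , 225.3])), (0.46, array([318.3, 161. ]))]
scene cover_seat [(0.75, array([345.4, 232.8])), (0.7, array([321.2, 169. ])), (0.59, array([310. , 324.6]))]
expected seat [[360.38605451 215.31082262]] [[318.63245208 166.28606071]] grip@10 [[363.00295934 214.22070778]] [[319.18661962 158.80704303]]
```

View pics/e_t.png

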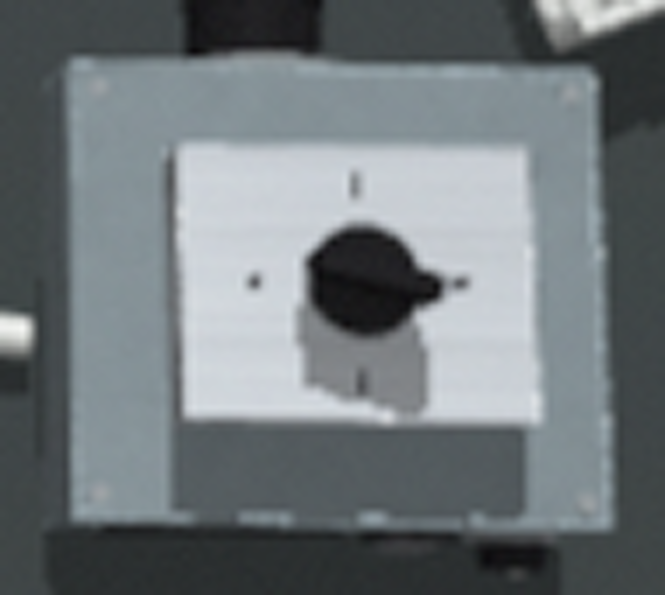

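View pics/e_s.png

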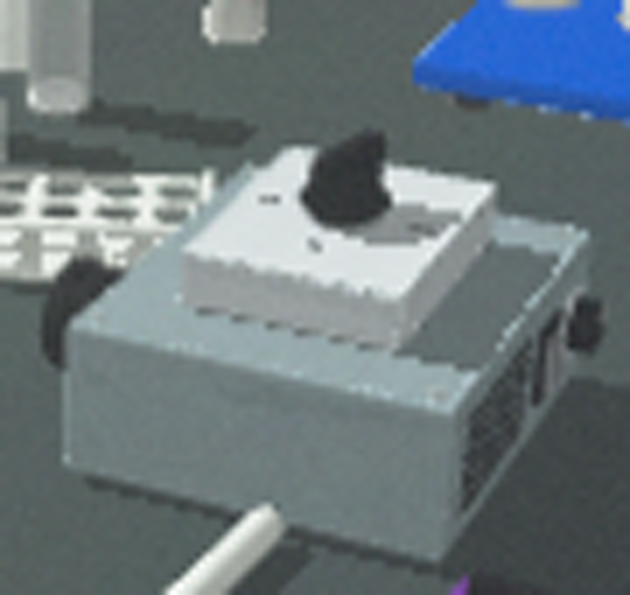

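View pics/e_a.png

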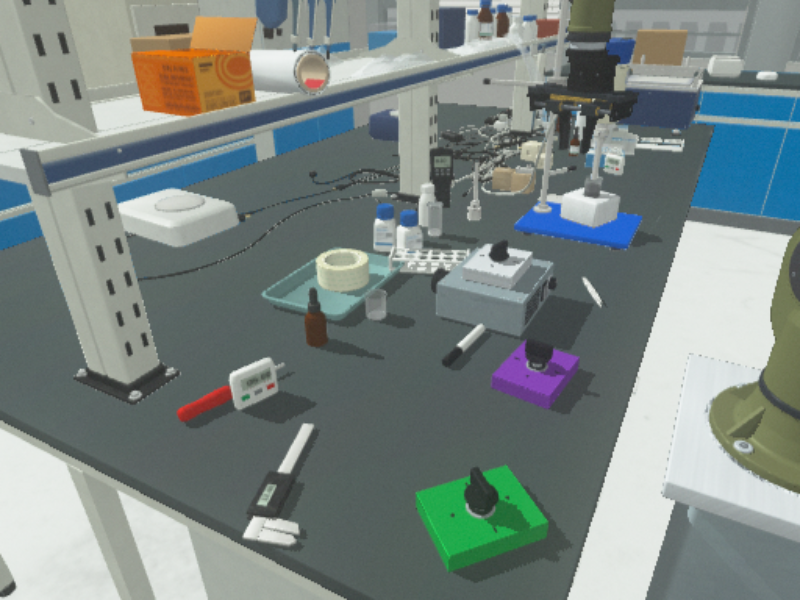

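Run:
```python
from h import *
a,b=.046,.059
T=("top",[(a,b,0),(a,-b,0),(-a,-b,0),(-a,b,0)],f([(178,145),(528,147),(542,420),(185,418)],310,175,7))
S=("scene",[(a,b,0),(-a,b,0),(-a,-b,0)],f([(185,252),(408,297),(497,187)],270,135,7))
fit3([T],[.49,-.16,0],.099,"top"); fit3([T,S],[.49,-.16,0,.1],None,"both zfree")
U=("top",[(.08,.092,0),(.08,-.092,0),(-.08,-.092,0),(-.08,.092,0)],f([(68,60),(598,67),(614,528),(71,522)],310,175,7))
fit3([U],[.49,-.16,0],.072,"unit")
# wing top edge ends in top view if stud 10 mm in (z=.130)
p,q=[atz("top",x,.130) for x in f([(308,265),(440,292)],310,175,7)]; print("wing len",np.linalg.norm(p-q),"yaw",np.arctan2(q[1]-p[1],q[0]-p[0]))
```

```text
top [ 0.4916 -0.1588  0.005 ] rms 0.18 [[-0.2, -0.2], [0.2, -0.2], [0.2, 0.2], [-0.1, 0.2]]
both zfree [ 0.4912 -0.1594  0.0095  0.0972] rms 0.27 [[-0.2, 0.2], [0.1, -0.0], [0.3, 0.3], [0.1, 0.5], [-0.5, -0.0], [-0.5, 0.0], [-0.2, -0.0]]
unit [ 0.4913 -0.1586 -0.0058] rms 0.31 [[-0.3, -0.4], [-0.2, -0.2], [0.5, 0.5], [-0.1, 0.0]]
wing len 0.042728400108593814 yaw -1.764944965041728
```

Everything agrees: the cover is about 0.5 mm off centre and about 0.01 rad off square, and the plate is at seat height. The wing has turned about 1.77 rad. Handing in.

```bash
python3 -c "
from bench import ctrl
print(ctrl.close_job())"
```

```text
the job is handed in; nothing more can be done
None
```

The cover is back on the collar and, by feel and by camera, fully home and locked. I handed the job in at about 32 s of the 72 s allowed; no verdict was reported.

- **Placing:** I lifted the silver cover by its wing and lowered it over the collar without resistance. It touched home at the expected height.
- **Locking:** I turned the wing about 0.12 rad until the pin was in line with the slot. I then pressed the stud in against the spring to its stop at about 15 N, turned it about 1.56 rad clockwise and eased off. As I eased off, the tool's height stayed at 0.2936 m while the force fell to zero. That is about 10 mm in, so the pin had caught in its notch. The highest force I read was about 16 N, against the 40 N limit.
- **Last checks:** In the pictures the cover is within about 1 mm of the unit's centre and turned about 0.01 rad from it. The fitted plate height was about 2 mm below nominal, which is the size of the calibration error. The wing lies near the long side, at about −1.77 rad by camera and −1.82 rad by the tool. The gripper is clear, and the marker, beaker and bottle look unmoved.
- **Not confirmed directly:** There is no reading of the stud's depth; I know it only from the tool's height and the force.
- **A slip of mine:** While holding the cover on the bench I sent a careless test command with a 20 mm downward row. It was refused as malformed and nothing moved.

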